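# Snap the dibber into its spring clips

## Task

Take the pointed dibber (of the three round wooden tools in the notched rest, the one of middle thickness with a pointed steel tip and a knob) and press it down into the pair of steel spring clips on the floating plate, roughly centred over the two, until both clips have snapped round its shaft and it sits fully home; then let go. The plate gives way on soft springs as you push: press only as hard as the clips need and never squash the plate nearly down onto its base. Leave the other two tools lying in the rest.

Things in the scene. Friction and masses are not known exactly. Their poses are not given: they have to be found in the camera images.
- dibber_mid (a point): The dibber: round wooden shaft 18 mm in diameter, straight over 175 mm, a pointed steel cone at one end and a 27 mm knob at the other; 240 mm long, about 90 g. The point is on the shaft's axis half-way along, x along the shaft towards the steel tip. It starts lying level in a V notch of the rest, its axis 51 mm above the bench.
- rest: Wooden tool rest, fixed: two notched boards 75 mm either side of its origin (centre of its underside) along its x, 235 mm wide, 58 mm high, free between them. Its three V notches are 85 mm apart along its y and hold dibber, cane and tamper, in any order, lying along its x.
- cane_mid (a point): The thin cane in the rest, 10 mm in diameter, 250 mm long, 45 mm above the bench; to be left where it is. The point is on its axis half-way along, x along it.
- tamper_mid (a point): The thick plain wooden tamper in the rest, 26 mm in diameter, about 225 mm long, 56 mm above the bench; to be left where it is. The point is on its axis half-way along, x along it.
- clip_seat (a point): Where the middle of the dibber's axis lies when home: mid-way between the two clips, 82 mm above the bench while the plate is not pushed down (it moves with the plate). x is the line of the two clips, z up. The shaft first bears on the spring fingers with its axis 14 mm above this point. Between the clips nothing stands higher than 34 mm below it. The dibber may lie either way round.
- carrier: Clip carrier, fixed: a dark base plate 190 x 110 x 12 mm (origin: centre of its underside), over it the floating plate. Clips stand 50 mm either side along x, each 16 mm wide: two steel fingers with inward beads 13 mm apart, 6.5 mm above the home height, flared tops reaching 19 mm above it and 42 mm apart, and a black seat between them.
- clip_plate (a joint): How far the floating plate (180 x 100 mm, top 48 mm above the bench) is pushed down, m: 0 at rest, stop at 0.025, squashed beyond 0.022 (21 N). Springs: 2 N at first and 0.9 N per mm. Passing both pairs of fingers takes 12 to 18 N in all, by friction, so the plate sinks far before they give; then the force drops by over 5 N at once and the plate springs up round the shaft.
Things that resemble listed ones, but are neither listed nor needed, are in the scene too. What is shaped like the part that bears dibber_mid but blue is not meant. There is more than one size of the carrier; the job needs the smaller.

How it is judged:
By the outcome, as a careful person would: the job done as asked, in the order asked, and still so for the second after the job is handed in, with the robot touching nothing.
It also fails if it takes over 58 s, if anything falls off the work surface, if the arm or the gripper's body presses on something with over 40 N, if the wrist force passes 120 N, or if a joint passes its speed limit or range.

## Robot

A 6-joint arm with a two-finger parallel gripper is mounted at the origin on the work surface. World frame = base frame: x ahead of the robot, y to its left, z up, the work surface at z = 0. Lengths are in m, angles in rad, forces in N, time in s.
With the tool pointing down it reaches from about 0.25 to 0.725 m from the base axis. Payload 4 kg.
Tool frame: the origin (TCP) lies on the front face of the gripper's body, between the roots of the fingers; the fingertips stand 73 mm ahead of it and the grasp point (between the pads) lies 54 mm ahead of it; z points along the fingers, y is the line along which they close (so a half turn about z gives the same grasp; the last joint's range is limited). The gripper opens to 85 mm and grips with 20 to 120 N. Pads are 22 mm wide; open, the fingers measure 114 mm over their backs; the gripper's body (76 mm by 85 mm) begins 54 mm behind the grasp point. The pads swing forward as they close: fully open they stand 13 mm farther back than shut.
Start: joints at [-1.257, 0.241, 0.005, 1.335, 0, 1.571], TCP at [0.154, -0.476, 0.304] pointing down, gripper open.
Joint ranges: [-2.72, 2.72], [-1.05, 1.87], [-1.09, 1.28], [-1.99, 2.15], [-1.42, 1.44], [-3.14, 3.14]. Speed limits (rad/s): [2.79, 2.79, 3.14, 3.14, 3.14, 3.14].

## Interface

Orientations are given as a unit quaternion [x, y, z, w].
In Python, from workcell import bot gives the robot as it stands. The module is installed in compiled form; this text tells all that it offers.
- The arm moves only by the tool step_arm, never from a script. Its argument "rows" is a list of rows, each a list of 2 entries, a list of its own where there are three numbers: the shift along the tool's x, y, z in mm, then the turn about the tool's z in degrees. A call has 1 to 12 rows; each row is the pose to reach, as a shift and turn from the pose commanded when the call began, along the tool's axes at that moment; what a row does not reach only later rows make up. A row lasts 1/8 s, in which the tool goes at most 62.5 mm and 10.7 degrees, less where a joint would pass 70% of its speed; a pose out of reach is approached as far as the arm can. A call with a gripper value outside its range is refused whole. "claw" is the gripper's target within -1 to 1 (shut at 1, half-way at 0, fully open at -1), set as the call begins (left out, the last holds). The fingers move at their own pace and stop on an object; the grip force is fixed at half the most. Time passes only in rows, so rows that repeat a pose let the fingers close. It gives the time, the measured TCP pose, the force, the opening and the grip force at its end, in the units of the state.
- bot.get_obs(): the state, without advancing time (a new reading comes with each control period).
- bot.camera(name): name is "scene" or "side" or "wrist"; returns (picture, depth): 400x640x3 uint8, red, green, blue; 400x640 float32, m along the optical axis (not along the pixel's ray), 0 where there is no reading.
- bot.camera_params(name): a dict with "fx", "fy", "cx", "cy" (pixels), "D" ([k1, k2, p1, p2, k3] as OpenCV has them; the pictures are not rectified), "pose" (4x4, takes a point from camera to world coordinates). Camera axes: x right, y up, looking along -z (the intrinsics and any distortion apply to the point x, -y, -z); pixel columns grow to the right and rows downward; lengths in m; the calibration is good to about 2 mm. A picture is of the moment at which its call begins: read the wrist's pose just before it. camera_params takes no time and is no camera call; for the wrist camera it gives the pose at the moment of the call.
- bot.job_done(): hands the job in; it is judged then, once.
Trained networks look in the newest picture that a camera, given by its name, has taken for a name from the list of things; names that differ only in an ending like _2 or _b are one class to them, and where a whole thing is asked for, a point or a joint stands for the part that bears it (a point fixed in the world has none). Each returns a list of dicts, best first, with "score" (0 to 1); they miss things now and then, are a little off and sometimes report something else, mostly with a low value. They report only what shows in the picture. A call takes as long as a camera call. They do not tell look-alikes from the thing itself.
- bot.trace(target, camera): "pixels" (400x640 bool, what is visible of it) and "uv" ([column, row] in pixels, amid what is visible of it).
The state is a dict: "clock": time; "joint_pos": joint angles; "joint_vel": joint speeds; "tau": joint torques, N m; "eef_pos": TCP position; "tool_rot": TCP orientation; "ft_force": force on the tool from outside, world axes, zero at the start; "ft_torque": the same for the moment, N m; "grip_width": finger opening in m; "grasp_force": force on a finger pad.
Only numpy, scipy, OpenCV 4.12 (cv2) and the standard library are available. Lean on these libraries where they do the work, as an engineer would, in place of code of your own. Each camera call takes 0.05 s, during which the arm holds its last target. There are 200 camera calls.

## Working session

There is one attempt and no reset: what is moved stays moved. The work goes in short steps, Python scripts to look and compute and a tool call to move; the robot and the scene stay as the last step left them, time stands still between calls to the robot, and variables do not carry over. Pictures are saved under pics/ and viewed, at most 10 in all, crops included, and the job is handed in when it is done.

Besides the shell and the picture viewer there is one more tool, called after "Call:" by a JSON object that holds its "op" and its "data". step_arm: Moves the arm, as the interface text tells. Its arguments: {"type":"object","properties":{"rows":{"type":"array"},"claw":{"type":"number"}},"required":["rows"]}

```bash
mkdir -p pics
cat > h.py <<'E'
import numpy as np, cv2
from workcell import bot
def world(cam,depth,mask,P=None):
    P=P or bot.camera_params(cam)
    v,u=np.nonzero(mask&(depth>0)); d=depth[v,u]
    K=np.array([[P['fx'],0,P['cx']],[0,P['fy'],P['cy']],[0,0,1.]])
    n=cv2.undistortPoints(np.stack([u,v],1).astype(np.float32)[:,None],K,np.array(P['D'],float))[:,0]
    X=np.stack([n[:,0]*d,-n[:,1]*d,-d,np.ones_like(d)],1)
    T=np.array(P['pose']); return (X@T.T)[:,:3]
def save(n,im,s=1):
    cv2.imwrite('pics/'+n,cv2.resize(im[:,:,::-1],None,fx=s,fy=s,interpolation=cv2.INTER_CUBIC))
E
python3 - <<'E'
from h import *
ims=[]
for c in ['scene','side']:
    im,d=bot.camera(c); np.savez(c,im=im,d=d)
    save(c+'1.png',im,1.25)
    for t in ['dibber_mid','cane_mid','tamper_mid','rest','carrier','clip_plate']:
        for r in bot.trace(t,c):
            X=world(c,d,r['pixels'])
            print(c,t,round(r['score'],2),np.round(r['uv']),r['pixels'].sum(),np.round(np.median(X,0),3) if len(X) else '',np.round(np.percentile(X,[2,98],axis=0),3).tolist() if len(X) else '')
print(bot.get_obs())
E
```

```text
scene dibber_mid 0.95 [198. 260.] 725 [ 0.486 -0.289  0.058] [[0.365, -0.312, 0.001], [0.58, -0.263, 0.063]]
scene dibber_mid 0.59 [195. 187.] 426 [ 0.21  -0.283  0.018] [[0.122, -0.374, 0.001], [0.274, -0.209, 0.027]]
scene tamper_mid 0.91 [270. 254.] 883 [ 0.516 -0.122  0.068] [[0.398, -0.146, 0.055], [0.602, -0.097, 0.072]]
scene tamper_mid 0.49 [237. 259.] 354 [ 0.496 -0.208  0.049] [[0.376, -0.225, 0.009], [0.596, -0.185, 0.053]]
scene rest 0.74 [239. 265.] 2516 [ 0.493 -0.203  0.023] [[0.395, -0.322, 0.004], [0.58, -0.089, 0.056]]
scene rest 0.31 [398. 230.] 2409 [0.517 0.2   0.049] [[0.424, 0.14, 0.019], [0.598, 0.26, 0.098]]
scene carrier 0.82 [397. 234.] 3184 [0.53  0.193 0.048] [[0.418, 0.136, 0.005], [0.602, 0.261, 0.097]]
scene clip_plate 0.74 [432. 152.] 2897 [0.292 0.395 0.067] [[0.151, 0.338, 0.019], [0.386, 0.472, 0.134]]
scene clip_plate 0.68 [399. 228.] 2366 [0.517 0.2   0.049] [[0.425, 0.141, 0.021], [0.598, 0.259, 0.098]]
side dibber_mid 0.88 [357. 292.] 653 [ 0.464 -0.291  0.058] [[0.356, -0.311, 0.047], [0.576, -0.267, 0.064]]
side dibber_mid 0.73 [249. 308.] 60
[... 722 characters left out ...]
t_pos': array([-1.25702182e+00,  2.40567081e-01,  5.02231047e-03,  1.33523132e+00,
        6.30750710e-06,  1.57083394e+00]), 'joint_vel': array([-1.19319138e-03, -4.56397216e-04, -1.59678293e-03,  1.22023015e-03,
        1.75778144e-03,  1.32286605e-05]), 'tau': array([ 7.38683702e-04, -3.72078466e+01,  2.52642471e+01,  9.29654343e-04,
        4.86016006e-05, -5.86218562e-06]), 'eef_pos': array([ 0.15432583, -0.47558392,  0.30393146]), 'tool_rot': array([9.87721355e-01, 1.56225876e-01, 4.69590855e-06, 9.49980347e-06]), 'ft_force': array([ 0.24613889,  0.1458564 , -0.24795066]), 'ft_torque': array([-0.02800257, -0.01241154,  0.03269841]), 'grasp_force': 0.0, 'grip_width': 0.0853606145779471}
```

View pics/scene1.png

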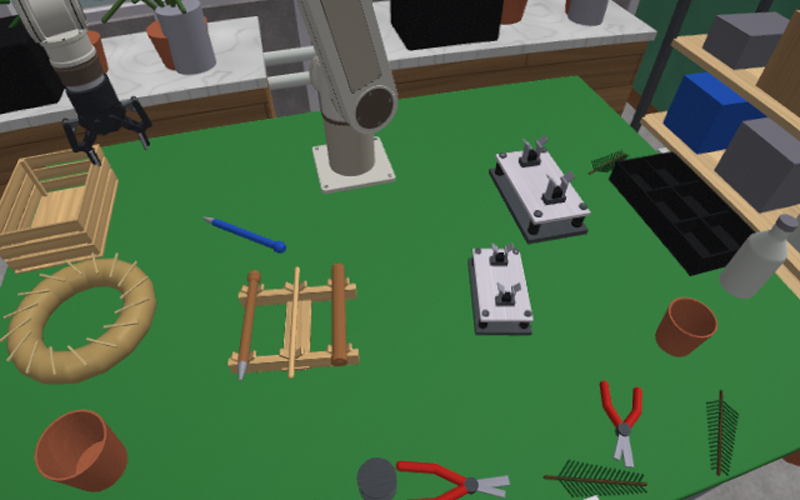

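Run:
```python
from h import *
# axis fit dibber from both cams; carrier axis
for c in ['scene','side']:
    z=np.load(c+'.npz'); im,d=z['im'],z['d']
    r=bot.trace('dibber_mid',c)[0]; m=cv2.erode(r['pixels'].astype(np.uint8),np.ones((2,2)))>0
    X=world(c,d,m); X=X[(X[:,2]>0.045)&(X[:,2]<0.07)]
    vx,vy,x0,y0=cv2.fitLine(X[:,:2].astype(np.float32),cv2.DIST_HUBER,0,.01,.01).ravel()
    s=(X[:,:2]-[x0,y0])@[vx,vy]; lo,hi=s.min(),s.max()
    print(c,'dib ang',np.degrees(np.arctan2(vy,vx)),'ends',[x0+vx*lo,y0+vy*lo],[x0+vx*hi,y0+vy*hi],hi-lo)
    b=np.linspace(lo,hi,13); n=(X[:,:2]-[x0,y0])@[-vy,vx]
    for i in range(12):
        k=(s>=b[i])&(s<b[i+1])
        if k.sum()>3: print(' ',round((b[i]+b[i+1])/2,3),round(np.percentile(X[k,2],95),4),round(np.ptp(n[k]),4),im[m][:1].shape and k.sum())
    full=world(c,d,d>0)
    for (a,bb) in [((.38,.10),(.64,.30))]:
        F=full[(full[:,0]>a[0])&(full[:,0]<bb[0])&(full[:,1]>a[1])&(full[:,1]<bb[1])]
        P=F[(F[:,2]>.043)&(F[:,2]<.053)]; print(c,'plate',cv2.minAreaRect((P[:,:2]*1000).astype(np.float32)),np.median(P[:,2]))
        T=F[F[:,2]>.08]; 
        l,cc=cv2.kmeans((T[:,:2]*1000).astype(np.float32),4,None,(3,50,.1),5,0)[1:]
        print('tops',cc.round(),np.bincount(l.ravel()),T[:,2].max())
z=np.load('scene.npz')['im']; save('crop1.png',z[200:310,150:450],2.6)
```

```text
scene dib ang -9.872571 ends [np.float64(0.3628316137178411), np.float64(-0.2673251795078881)] [np.float64(0.5891721321716283), np.float64(-0.30671628096386055)] 0.22974265707058156
  -0.109 0.0641 0.0192 62
  -0.09 0.0603 0.0139 45
  -0.071 0.0622 0.0139 39
  -0.051 0.0623 0.0118 39
  -0.032 0.0623 0.0117 35
  -0.013 0.0619 0.0129 49
  0.006 0.0617 0.0134 46
  0.025 0.0617 0.0137 53
  0.044 0.0615 0.0152 59
  0.063 0.0613 0.0176 67
  0.083 0.0607 0.0136 59
  0.102 0.0571 0.0087 36
scene plate ((505.83642578125, 204.8644561767578), (101.97360229492188, 181.40682983398438), 74.30851745605469) 0.048422031607381344
tops [[463. 231.]
 [559. 204.]
 [552. 177.]
 [456. 204.]] [44 55 43 34] 0.10477924553904971
side dib ang -9.098042 ends [np.float64(0.3537579146859136), np.float64(-0.2750279792381769)] [np.float64(0.5851805218059385), np.float64(-0.31208776559838414)] 0.23437118695603573
  -0.102 0.064 0.0146 56
  -0.083 0.0627 0.01 41
  -0.063 0.0627 0.0131 44
  -0.043 0.0638 0.0113 43
  -0.024 0.0606 0.0144 50
  -0.004 0.0629 0.0137 48
  0.015 0.0622 0.0147 46
  0.035 0.0625 0.0141 50
  0.054 0.0623 0.0129 49
  0.074 0.0622 0.0155 48
  0.093 0.0618 0.0135 41
  0.113 0.0585 0.0098 23
side plate ((502.222900390625, 204.00469970703125), (108.12781524658203, 181.57308959960938), 73.33141326904297) 0.04843163049305632
tops [[547. 178.]
 [555. 204.]
 [452. 206.]
 [458. 233.]] [27 36 23 37] 0.10712445596802345
```

View pics/side1.png

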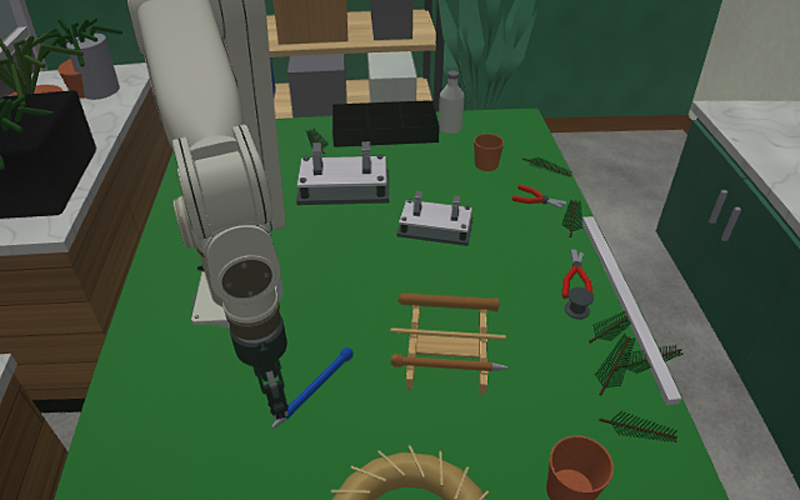

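View pics/crop1.png

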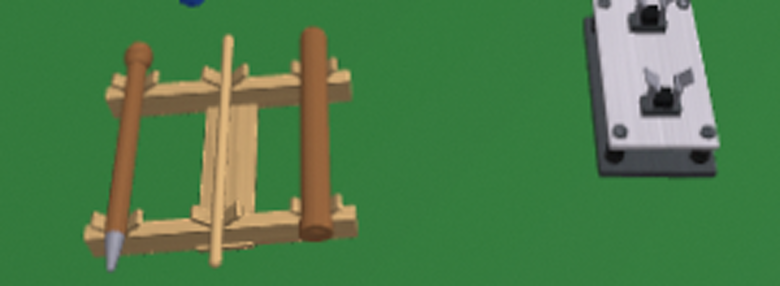

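Call:
{"op": "step_arm", "data": {"rows": [[[60, -12, 0], 4], [[120, -26, 0], 8], [[180, -39, 0], 14], [[240, -52, 10], 20], [[300, -65, 30], 25], [[350, -75, 50], 27.5], [[362, -78, 54], 27.5], [[362, -78, 54], 27.5], [[362, -78, 54], 27.5], [[362, -78, 54], 27.5]], "claw": -1}}

```text
clock: 2.05
eef_pos: [0.4737, -0.2908, 0.2508]
tool_rot: [0.996, -0.084, 0.001, 0.0]
ft_force: [-0.2, -0.1, -0.2]
grip_width: 0.0854
grasp_force: 0.0
```

The crop shows the candidates. The brown dibber in the rest, at scene (198,260), has a knob and a grey steel tip, so it fits. The blue one at (195,187) on the bench is the look-alike. Of the carriers at (398,230) and (432,152), the first has a plate measured at about 181 x 102 mm with its top at 48 mm, so it is the smaller one and the one wanted. Next I take a wrist look at the dibber.

```bash
cat > w.py <<'E'
from h import *
import sys
o=bot.get_obs(); P=bot.camera_params('wrist'); im,d=bot.camera('wrist'); save(sys.argv[1],im)
print(o['clock'],o['eef_pos'],o['tool_rot'])
q=o['tool_rot']; a=2*np.arctan2(q[1],q[0]); print('tool x ang',np.degrees(a))
for r in bot.trace('dibber_mid','wrist')[:2]:
    m=r['pixels']; X=world('wrist',d,m,P); X=X[(X[:,2]>.04)&(X[:,2]<float(sys.argv[2]))]
    vx,vy,x0,y0=cv2.fitLine(X[:,:2].astype(np.float32),cv2.DIST_HUBER,0,.01,.01).ravel()
    if vx<0: vx,vy=-vx,-vy
    s=(X[:,:2]-[x0,y0])@[vx,vy]; lo,hi=np.percentile(s,[.2,99.8])
    print(r['score'],r['uv'],m.sum(),'ang',np.degrees(np.arctan2(vy,vx)),'ends',x0+vx*lo,y0+vy*lo,x0+vx*hi,y0+vy*hi,'len',hi-lo,'ztop',np.percentile(X[:,2],[50,95]))
    t=((o['eef_pos'][:2]-[x0,y0])@[-vy,vx]); print('tcp off axis',t,'tcp along from lo',(o['eef_pos'][:2]-[x0,y0])@[vx,vy]-lo)
E
python3 w.py w1.png .07
```

```text
2.05 [ 0.47374144 -0.2908183   0.25083775] [ 9.96458652e-01 -8.40813184e-02  5.67632306e-04  4.05058007e-04]
tool x ang -9.646400703737775
0.59 [320.2, 186.7] 6608 ang -9.601968 ends 0.35603197276234444 -0.2680192435627405 0.5876046177757198 -0.30719501105049535 len 0.23486300862309506 ztop [0.05845893 0.0612864 ]
tcp off axis -0.0028453949270507797 tcp along from lo 0.1198633393803425
```

View pics/w1.png

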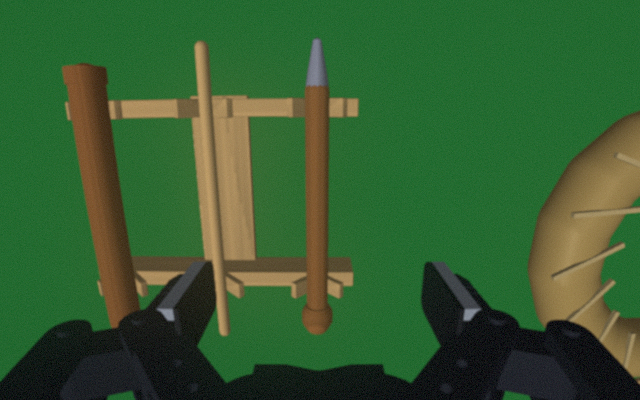

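The wrist picture shows the dibber lying straight up the image at column 316, tip at (317,40) and knob at (316,318), between the open fingers. The tool angle already matches. The TCP sits over the middle and about 2 mm to one side.

Call:
{"op": "step_arm", "data": {"rows": [[[0, -2, 40], 0], [[0, -2, 80], 0], [[0, -2, 110], 0], [[0, -2, 130], 0], [[0, -2, 140], 0], [[0, -2, 146], 0], [[0, -2, 146], 0], [[0, -2, 146], 0]]}}

```text
clock: 3.15
eef_pos: [0.4754, -0.288, 0.1048]
tool_rot: [0.997, -0.083, 0.001, 0.0]
ft_force: [0.5, -1.1, 1.3]
grip_width: 0.0853
grasp_force: 0.0
```

Call:
{"op": "step_arm", "data": {"rows": [[[0, 0, 0], 0], [[0, 0, 0], 0], [[0, 0, 0], 0], [[0, 0, 0], 0], [[0, 0, 0], 0], [[0, 0, 0], 0], [[0, 0, 0], 0], [[0, 0, 0], 0], [[0, 0, 0], 0], [[0, 0, 0], 0]], "claw": 1}}

```text
clock: 4.4
eef_pos: [0.4749, -0.2895, 0.1045]
tool_rot: [0.996, -0.084, 0.0, 0.002]
ft_force: [-1.8, -5.1, 1.4]
grip_width: 0.0164
grasp_force: 58.4
```

Call:
{"op": "step_arm", "data": {"rows": [[[0, 0, -10], 0], [[0, 0, -30], 0], [[0, 0, -60], 0], [[0, 0, -95], 0], [[0, 0, -120], 0], [[0, 0, -130], 0], [[0, 0, -130], 0], [[0, 0, -130], 0]]}}

```text
clock: 5.4
eef_pos: [0.4743, -0.2872, 0.2326]
tool_rot: [0.997, -0.083, -0.001, -0.001]
ft_force: [0.2, 0.4, -1.6]
grip_width: 0.0164
grasp_force: 58.5
```

Call:
{"op": "step_arm", "data": {"rows": [[[-4, -30, 0], 0], [[-9, -80, 0], 1], [[-15, -135, 0], 2], [[-21, -190, 0], 3], [[-27, -245, 0], 4], [[-33, -300, 0], 5], [[-39, -355, 0], 6], [[-45, -410, 0], 6.4], [[-50, -455, 0], 6.4], [[-53, -482, 0], 6.4], [[-53, -492, 0], 6.4], [[-53, -492, 0], 6.4]]}}

```text
clock: 6.9
eef_pos: [0.4544, -0.0817, 0.2337]
tool_rot: [0.995, -0.1, 0.002, -0.024]
ft_force: [0.5, 0.7, -1.8]
grip_width: 0.016
grasp_force: 58.7
```

Call:
{"op": "step_arm", "data": {"rows": [[[0, 0, 0], 0], [[0, 0, 0], 0], [[0, 0, 0], 0]]}}

```text
clock: 7.28
eef_pos: [0.4546, -0.0816, 0.2337]
tool_rot: [0.995, -0.1, 0.002, -0.024]
ft_force: [-0.0, -0.3, -1.0]
grip_width: 0.0164
grasp_force: 58.7
```

Run:
```python
from h import *
np.set_printoptions(precision=4,suppress=True)
o=bot.get_obs(); print(o['joint_pos'],o['eef_pos'],o['tool_rot'])
from scipy.spatial.transform import Rotation as R
print(R.from_quat(o['tool_rot']).as_matrix())
```

```text
[-0.2015  0.2121 -0.2217  1.1388  0.0477  3.1406] [ 0.4546 -0.0816  0.2337] [ 0.9947 -0.1001  0.0015 -0.0238]
[[ 0.98   -0.199   0.0078]
 [-0.1992 -0.9788  0.047 ]
 [-0.0017 -0.0477 -0.9989]]
```

Call:
{"op": "step_arm", "data": {"rows": [[[0, -20, 0], 0], [[0, -20, 0], 0]]}}

```text
clock: 7.52
eef_pos: [0.4566, -0.0728, 0.2347]
tool_rot: [0.995, -0.093, 0.002, -0.028]
ft_force: [0.5, -0.6, -1.0]
grip_width: 0.0163
grasp_force: 58.7
```

Run:
```python
from h import *
np.set_printoptions(precision=4,suppress=True)
o=bot.get_obs(); print(o['joint_pos'],o['eef_pos'],o['tool_rot'])
```

```text
[-0.1865  0.2121 -0.2191  1.1413  0.0567  3.1406] [ 0.4566 -0.0728  0.2347] [ 0.9953 -0.0926  0.0018 -0.0283]
```

Joint 6 has reached its limit. The dibber may lie either way round, so I turn the tool back the other way.

Call:
{"op": "step_arm", "data": {"rows": [[[0, 0, 0], -10], [[0, 0, 0], -20], [[0, 0, 0], -30], [[0, 0, 0], -30], [[0, 0, 0], -30]]}}

```text
clock: 8.15
eef_pos: [0.4564, -0.0733, 0.2346]
tool_rot: [0.986, 0.166, 0.009, -0.027]
ft_force: [-0.9, 0.9, -0.9]
grip_width: 0.0162
grasp_force: 58.7
```

Run:
```python
from h import *
np.set_printoptions(precision=4,suppress=True)
o=bot.get_obs(); print(o['joint_pos'],o['eef_pos'],o['tool_rot'])
from scipy.spatial.transform import Rotation as R
print(R.from_quat(o['tool_rot']).as_matrix())
```

```text
[-0.1874  0.2121 -0.2194  1.1413  0.0563  2.6194] [ 0.4564 -0.0733  0.2346] [ 0.9856  0.1665  0.0089 -0.0267]
[[ 0.9444  0.3287  0.0086]
 [ 0.3277 -0.9431  0.0557]
 [ 0.0264 -0.0498 -0.9984]]
```

```bash
cat > mv.py <<'E'
from h import *
from scipy.spatial.transform import Rotation as R
def plan(G,yaw=None):
    o=bot.get_obs(); M=R.from_quat(o['tool_rot']).as_matrix(); g=o['eef_pos']+.054*M[:,2]
    ang=np.degrees(np.arctan2(M[1,0],M[0,0])); 
    print('clock',o['clock'],'g',g.round(4),'yaw',round(ang,2),'xz',M[2,0].round(4),'shift',((np.array(G)-g)@M*1000).round(1),'turn',None if yaw is None else round(ang-yaw,2),'down10',(np.array([0,0,-10])@M).round(2),'F',o['ft_force'].round(1))
E
python3 -c "
from mv import *
plan([.505,.2045,.18],164)"
```

```text
clock 8.15 g [ 0.4569 -0.0703  0.1807] yaw 19.14 xz 0.0264 shift [ 135.5 -243.4   16.4] turn -144.86 down10 [-0.26  0.5   9.98] F [-0.9  0.9 -0.9]
```

Call:
{"op": "step_arm", "data": {"rows": [[[5, -9, 1], -10], [[15, -27, 2], -20], [[30, -54, 4], -30], [[45, -81, 5], -40], [[60, -108, 7], -50], [[75, -135, 9], -60], [[90, -162, 11], -70], [[105, -189, 13], -80], [[118, -212, 14], -90], [[128, -230, 15], -100], [[134, -240, 16], -110], [[135.5, -243.5, 16.5], -120]]}}

```text
clock: 9.65
eef_pos: [0.5039, 0.2026, 0.2336]
tool_rot: [0.345, 0.938, 0.028, -0.006]
ft_force: [-0.2, -0.0, -1.2]
grip_width: 0.0163
grasp_force: 58.7
```

Call:
{"op": "step_arm", "data": {"rows": [[[0, 0, 0], -10], [[0, 0, 0], -20], [[0, 0, 0], -25], [[0, 0, 0], -25], [[0, 0, 0], -25]]}}

```text
clock: 10.28
eef_pos: [0.5038, 0.2017, 0.2338]
tool_rot: [0.137, 0.99, 0.028, 0.0]
ft_force: [0.3, -0.2, -1.4]
grip_width: 0.0159
grasp_force: 58.7
```

```bash
cat > m.py <<'E'
from mv import *
import sys
plan([.505,.2045,.18],164)
for c in ['scene','side']:
    im,d=bot.camera(c); np.savez(c+'2',im=im,d=d)
    if c=='side': save(sys.argv[1],im[110:230,220:420],3.5)
    for r in bot.trace('dibber_mid',c)[:2]:
        X=world(c,d,r['pixels']); X=X[(X[:,2]>.1)]
        if len(X)<100: continue
        vx,vy,x0,y0=cv2.fitLine(X[:,:2].astype(np.float32),cv2.DIST_HUBER,0,.01,.01).ravel()
        s=(X[:,:2]-[x0,y0])@[vx,vy]; p=np.polyfit(s,X[:,2],1)
        lo,hi=s.min(),s.max()
        print(c,round(r['score'],2),'ang',np.degrees(np.arctan2(vy,vx)),'ends',x0+vx*lo,y0+vy*lo,x0+vx*hi,y0+vy*hi,hi-lo,'slope',p, 'ztop',np.percentile(X[:,2],95))
E
python3 m.py s2.png
```

```text
clock 10.275 g [0.5043 0.2047 0.1798] yaw 164.21 xz 0.007 shift [-0.8  0.  -0.2] turn 0.21 down10 [-0.07 -0.56  9.98] F [ 0.3 -0.2 -1.4]
scene 0.73 ang -16.873915 ends 0.4857051752525757 0.20978057152177648 0.6257349321973849 0.1673059024503571 0.1463298669551871 slope [-0.01309159  0.18683382] ztop 0.19143063982965716
side 0.7 ang -16.322733 ends 0.3931921899260251 0.23123258534863456 0.6196991649897307 0.16489974639281987 0.23602003417990866 slope [-0.00032276  0.18521948] ztop 0.192338347047417
```

View pics/s2.png

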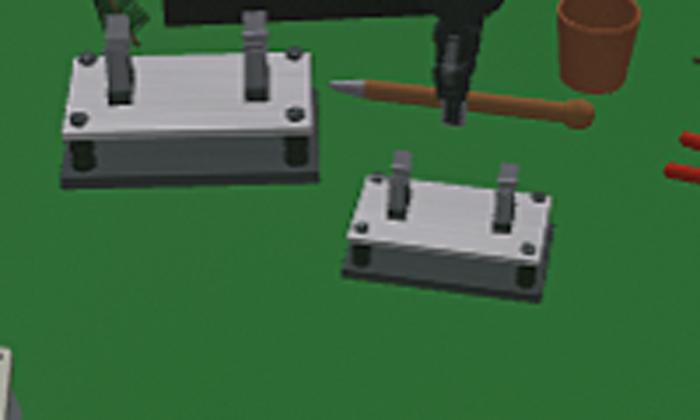

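The side crop shows the dibber level above the small carrier, parallel to its line of clips at crop (400,185) and (507,200). I check the clips once with the wrist camera before going down.

Run:
```python
from mv import *
P=bot.camera_params('wrist'); im,d=bot.camera('wrist'); save('w2.png',im)
X=world('wrist',d,d>0,P)
c,s=np.cos(np.radians(-16)),np.sin(np.radians(-16))
def loc(X): 
    L=X.copy(); D=X[:,:2]-[.505,.2045]; L[:,0]=D@[c,s]; L[:,1]=D@[-s,c]; return L
L=loc(X); k=(abs(L[:,0])<.12)&(abs(L[:,1])<.08)
T=L[k&(L[:,2]>.085)&(L[:,2]<.108)]
for sg in (-1,1):
  for sy in (-1,1):
    t=T[(T[:,0]*sg>0)&(T[:,1]*sy>0)]
    if len(t)>20: print(sg,sy,len(t),np.median(t,0).round(4),np.percentile(t,[3,97],axis=0).round(4).tolist())
p=L[k&(L[:,2]>.043)&(L[:,2]<.053)]; print('plate',cv2.minAreaRect((p[:,:2]*1000).astype(np.float32)),len(p))
b=L[k&(L[:,2]>.165)&(L[:,2]<.2)]; 
for lo in np.arange(-.12,.12,.03):
    t=b[(b[:,0]>lo)&(b[:,0]<lo+.03)]
    if len(t)>20: print('dib',round(lo+.015,3),len(t),np.percentile(t[:,1],[3,50,97]).round(4),t[:,2].max().round(4))
```

```text
-1 -1 507 [-0.0506 -0.014   0.0986] [[-0.0582, -0.0186, 0.0938], [-0.043, -0.0091, 0.1023]]
-1 1 186 [-0.0501  0.0228  0.1013] [[-0.0583, 0.0212, 0.0996], [-0.0428, 0.0246, 0.1027]]
plate ((-7.012184143066406, 2.9927902221679688), (166.70602416992188, 100.75259399414062), 0.0332716666162014) 14132
dib -0.105 1652 [-0.0052  0.0006  0.007 ] 0.19
dib -0.075 5069 [-0.0069  0.0008  0.0092] 0.192
dib -0.045 4317 [-0.0068  0.001   0.0095] 0.1921
dib -0.015 6111 [-0.0172  0.0012  0.0209] 0.2
dib 0.015 3125 [-0.0076  0.0016  0.0101] 0.2
dib 0.045 88 [-0.0065  0.0017  0.011 ] 0.1892
```

View pics/w2.png

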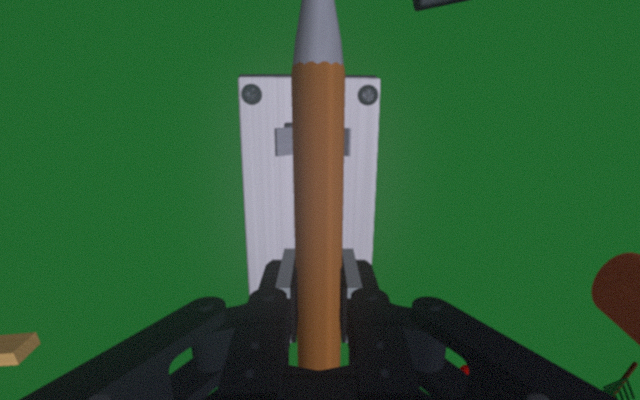

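The wrist picture shows the shaft over the carrier at column 318, with the plate centred at about column 311 and the far clip at (312,140). The clips lie about 2 mm to the tool's +y, so I correct that and go down to just above the fingers.

Call:
{"op": "step_arm", "data": {"rows": [[[0, 1, 10], 0], [[0, 0, 30], 0], [[0, -1, 50], 0], [[-0.5, -2, 65], 0], [[-0.6, -2.5, 75], 0], [[-0.6, -2.7, 80], 0], [[-0.6, -2.7, 80], 0], [[-0.6, -2.7, 80], 0]]}}

```text
clock: 11.52
eef_pos: [0.5048, 0.2036, 0.1545]
tool_rot: [0.136, 0.99, 0.029, 0.001]
ft_force: [-0.1, 0.4, -1.1]
grip_width: 0.0162
grasp_force: 58.7
```

```bash
python3 -c "
from mv import *
plan([.505,.2062,.10],164)"
```

```text
clock 11.525 g [0.5053 0.2066 0.1006] yaw 164.32 xz 0.0057 shift [ 0.2 -0.5  0.5] turn 0.32 down10 [-0.06 -0.57  9.98] F [-0.1  0.4 -1.1]
```

Call:
{"op": "step_arm", "data": {"rows": [[[0, -0.1, 2], 0], [[0, -0.2, 4], 0], [[0, -0.3, 6], 0], [[0, -0.5, 8], 0], [[0, -0.6, 10], 0], [[0, -0.7, 12], 0], [[0, -0.7, 12], 0]]}}

```text
clock: 12.4
eef_pos: [0.5047, 0.203, 0.1425]
tool_rot: [0.137, 0.99, 0.028, 0.001]
ft_force: [-1.4, -3.5, 7.6]
grip_width: 0.0159
grasp_force: 59.5
```

Call:
{"op": "step_arm", "data": {"rows": [[[0, -0.1, 1], 0], [[0, -0.1, 2], 0], [[0, -0.2, 3], 0], [[0, -0.2, 4], 0], [[0, -0.2, 4], 0]]}}

```text
clock: 13.02
eef_pos: [0.5047, 0.2029, 0.139]
tool_rot: [0.137, 0.99, 0.028, 0.001]
ft_force: [-2.2, -3.4, 9.7]
grip_width: 0.0161
grasp_force: 59.7
```

Call:
{"op": "step_arm", "data": {"rows": [[[0, -0.5, 0.7], 0], [[0, -1, 1.5], 0], [[0, -1.2, 2.2], 0], [[0, -1.2, 3], 0], [[0, -1.2, 3], 0]]}}

```text
clock: 13.65
eef_pos: [0.5047, 0.2027, 0.1365]
tool_rot: [0.137, 0.99, 0.029, 0.002]
ft_force: [-2.2, -1.7, 11.8]
grip_width: 0.0165
grasp_force: 59.8
```

Call:
{"op": "step_arm", "data": {"rows": [[[0, 0, 0.5], 0], [[0, 0, 1], 0], [[0, 0, 1.5], 0], [[0, 0, 2], 0], [[0, 0, 2], 0]]}}

```text
clock: 14.28
eef_pos: [0.5048, 0.2028, 0.1347]
tool_rot: [0.137, 0.99, 0.029, 0.002]
ft_force: [-1.9, -2.4, 12.3]
grip_width: 0.0163
grasp_force: 59.9
```

Call:
{"op": "step_arm", "data": {"rows": [[[0, -0.2, 0.5], 0], [[0, -0.5, 1], 0], [[0, -0.5, 1.5], 0], [[0, -0.5, 2], 0], [[0, -0.5, 2], 0]]}}

```text
clock: 14.9
eef_pos: [0.5048, 0.2027, 0.133]
tool_rot: [0.136, 0.99, 0.029, 0.002]
ft_force: [-2.5, -2.2, 14.7]
grip_width: 0.0164
grasp_force: 60.0
```

Call:
{"op": "step_arm", "data": {"rows": [[[0, 0, 0.5], 0], [[0, 0, 1], 0], [[0, 0, 1.5], 0], [[0, 0, 1.5], 0]]}}

```text
clock: 15.4
eef_pos: [0.5049, 0.2027, 0.1317]
tool_rot: [0.137, 0.99, 0.029, 0.002]
ft_force: [-3.3, -2.7, 16.2]
grip_width: 0.016
grasp_force: 60.1
```

Call:
{"op": "step_arm", "data": {"rows": [[[0, 0, 0.4], 0], [[0, 0, 0.8], 0], [[0, 0, 0.8], 0], [[0, 0, 0.8], 0]]}}

```text
clock: 15.9
eef_pos: [0.505, 0.2028, 0.1311]
tool_rot: [0.137, 0.99, 0.029, 0.002]
ft_force: [-2.5, -2.5, 14.6]
grip_width: 0.0162
grasp_force: 60.1
```

```bash
python3 -c "
from mv import *
plan([.505,.2062,.10],164)
im,d=bot.camera('side'); save('s3.png',im[130:210,290:400],7)
im,d=bot.camera('wrist'); plan([.505,.2062,.10]); P=bot.camera_params('wrist')
X=world('wrist',d,d>0,P); c,s=np.cos(np.radians(-16)),np.sin(np.radians(-16))
D=X[:,:2]-[.505,.2062]; a=D@[c,s]; b=D@[-s,c]
p=X[(abs(a)<.085)&(abs(b)>.025)&(abs(b)<.045)&(X[:,2]<.06)&(X[:,2]>.02),2]; print('plate z',np.percentile(p,[10,50,90]))
k=(a<-.065)&(a>-.12)&(abs(b)<.012)&(X[:,2]>.06); print('dib top',np.percentile(X[k,2],[50,90,97]))
"
```

```text
clock 15.9 g [0.5057 0.2059 0.0772] yaw 164.31 xz 0.0035 shift [  0.9   1.5 -22.8] turn 0.31 down10 [-0.04 -0.59  9.98] F [-2.5 -2.5 14.6]
clock 16.0 g [0.5057 0.2058 0.0772] yaw 164.31 xz 0.0035 shift [  0.8   1.5 -22.8] turn None down10 [-0.04 -0.59  9.98] F [-3.1 -2.9 15.9]
plate z [0.03093466 0.03179716 0.0533301 ]
dib top [0.08486303 0.0869121  0.08752266]
```

View pics/s3.png

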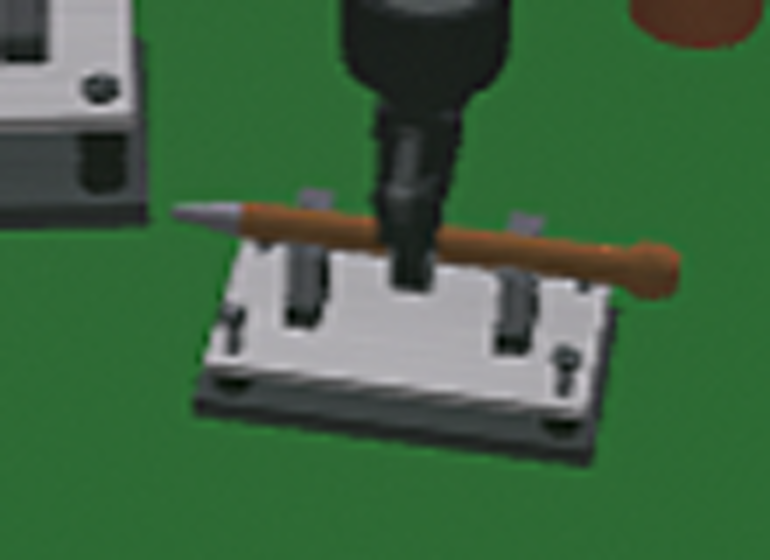

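The side crop shows the shaft centred between the flares: far flare tops at (315,192) and (527,220), near fingers just below the shaft. The plate has sunk about 16 mm and the clips have not snapped yet, so I press on in small steps.

Call:
{"op": "step_arm", "data": {"rows": [[[0, 0, 0.5], 0], [[0, 0, 1], 0], [[0, 0, 1], 0], [[0, 0, 1], 0]]}}

```text
clock: 16.5
eef_pos: [0.505, 0.2028, 0.1302]
tool_rot: [0.137, 0.99, 0.029, 0.002]
ft_force: [-3.5, -3.3, 17.0]
grip_width: 0.0163
grasp_force: 60.2
```

Call:
{"op": "step_arm", "data": {"rows": [[[0, 0, 0.5], 0], [[0, 0, 1], 0], [[0, 0, 1], 0], [[0, 0, 1], 0]]}}

```text
clock: 17.0
eef_pos: [0.5052, 0.2028, 0.1292]
tool_rot: [0.137, 0.99, 0.029, 0.002]
ft_force: [-4.0, -2.6, 17.0]
grip_width: 0.0164
grasp_force: 60.3
```

Call:
{"op": "step_arm", "data": {"rows": [[[1, -0.5, 0], 0], [[2, -0.7, 0.3], 0], [[2, -0.7, 0.5], 0], [[2, -0.7, 0.5], 0]]}}

```text
clock: 17.5
eef_pos: [0.5048, 0.2027, 0.1294]
tool_rot: [0.137, 0.99, 0.03, 0.004]
ft_force: [-0.4, -3.0, 17.1]
grip_width: 0.0161
grasp_force: 60.3
```

```bash
cat > z.py <<'E'
from mv import *
plan([.505,.2062,.10]); P=bot.camera_params('wrist'); im,d=bot.camera('wrist')
X=world('wrist',d,d>0,P); c,s=np.cos(np.radians(-16)),np.sin(np.radians(-16))
D=X[:,:2]-[.505,.2062]; a=D@[c,s]; b=D@[-s,c]
p=X[(a<-.04)&(a>-.085)&(abs(b)>.025)&(abs(b)<.045)&(X[:,2]<.06)&(X[:,2]>.02),2]; print('plate z',np.percentile(p,[10,50,90]).round(4))
k=(a<-.065)&(a>-.09)&(abs(b)<.012)&(X[:,2]>.06); print('dib top',np.percentile(X[k,2],[50,90,97]).round(4))
E
python3 z.py
```

```text
clock 17.5 g [0.5058 0.2058 0.0755] yaw 164.26 xz -0.0008 shift [  0.8   1.6 -24.4] turn None down10 [ 0.01 -0.6   9.98] F [-0.4 -3.  17.1]
plate z [0.03   0.031  0.0544]
dib top [0.0838 0.0854 0.086 ]
```

Call:
{"op": "step_arm", "data": {"rows": [[[0, 0, 0.5], 0], [[0, 0, 1], 0], [[0, 0, 1], 0], [[0, 0, 1], 0]]}}

```text
clock: 18.05
eef_pos: [0.5048, 0.2028, 0.1286]
tool_rot: [0.137, 0.99, 0.03, 0.005]
ft_force: [0.1, -4.5, 17.4]
grip_width: 0.0164
grasp_force: 60.4
```

Call:
{"op": "step_arm", "data": {"rows": [[[0, -0.3, 0.5], 0], [[0, -0.3, 1], 0], [[0, -0.3, 1], 0], [[0, -0.3, 1], 0]]}}

```text
clock: 18.55
eef_pos: [0.5048, 0.2027, 0.1277]
tool_rot: [0.137, 0.99, 0.03, 0.005]
ft_force: [-1.4, -3.8, 17.8]
grip_width: 0.0165
grasp_force: 60.4
```

Call:
{"op": "step_arm", "data": {"rows": [[[0, -1, 0], 0], [[0, -1.5, 0.2], 0], [[0, -1.5, 0.5], 0], [[0, -1.5, 0.5], 0]]}}

```text
clock: 19.05
eef_pos: [0.5047, 0.2022, 0.1273]
tool_rot: [0.136, 0.99, 0.031, 0.005]
ft_force: [0.6, -0.9, 17.3]
grip_width: 0.0164
grasp_force: 60.5
```

```bash
python3 z.py
```

```text
clock 19.05 g [0.5056 0.2054 0.0734] yaw 164.31 xz -0.0009 shift [  0.8   2.3 -26.5] turn None down10 [ 0.01 -0.63  9.98] F [ 0.6 -0.9 17.3]
plate z [0.0291 0.0301 0.0543]
dib top [0.0816 0.0832 0.0838]
```

Call:
{"op": "step_arm", "data": {"rows": [[[0, 0, 0.5], 0], [[0, 0, 1], 0], [[0, 0, 1], 0], [[0, 0, 1], 0]]}}

```text
clock: 19.6
eef_pos: [0.5042, 0.202, 0.1248]
tool_rot: [0.136, 0.99, 0.03, 0.004]
ft_force: [1.2, -0.6, 10.0]
grip_width: 0.0158
grasp_force: 62.3
```

Call:
{"op": "step_arm", "data": {"rows": [[[0, 0, 0.5], 0], [[0, 0, 1], 0], [[0, 0, 1], 0], [[0, 0, 1], 0]]}}

```text
clock: 20.1
eef_pos: [0.5041, 0.202, 0.1239]
tool_rot: [0.136, 0.99, 0.03, 0.004]
ft_force: [1.5, -0.3, 10.4]
grip_width: 0.0159
grasp_force: 62.4
```

The force fell by about 7 N, so the clips have snapped. I check that both are home.

```bash
python3 z.py
python3 - <<'E'
from h import *
im,d=bot.camera('side'); save('s4.png',im[130:210,290:400],7)
E
```

```text
clock 20.1 g [0.505  0.2052 0.07  ] yaw 164.31 xz 0.0008 shift [  0.3   2.8 -29.9] turn None down10 [-0.01 -0.61  9.98] F [ 1.5 -0.3 10.4]
plate z [0.0367 0.0376 0.0543]
dib top [0.0787 0.0803 0.0808]
```

View pics/s4.png

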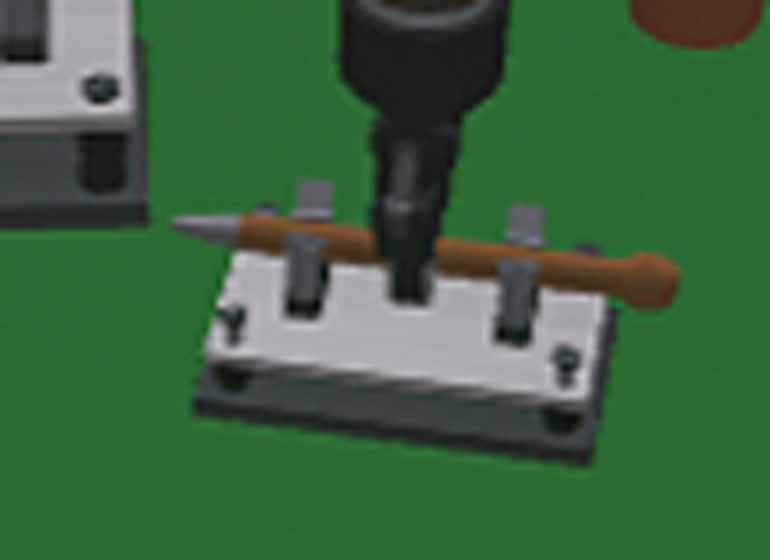

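Both near fingers now stand in front of the shaft at (305,245) and (518,270). The plate has sunk 10.7 mm with the axis at 70 mm, so the dibber is home. I ease up until the plate is nearly unloaded, then let go.

Call:
{"op": "step_arm", "data": {"rows": [[[0, 0.1, -2], 0], [[0, 0.2, -4], 0], [[0, 0.4, -6], 0], [[0, 0.5, -8], 0], [[0, 0.6, -9.5], 0], [[0, 0.6, -9.5], 0], [[0, 0.6, -9.5], 0]]}}

```text
clock: 21.08
eef_pos: [0.5041, 0.202, 0.1321]
tool_rot: [0.136, 0.99, 0.03, 0.003]
ft_force: [5.4, 1.6, 3.8]
grip_width: 0.0164
grasp_force: 61.7
```

```bash
python3 z.py
```

```text
clock 21.075 g [0.5049 0.2052 0.0782] yaw 164.32 xz 0.0015 shift [  0.2   2.3 -21.7] turn None down10 [-0.02 -0.6   9.98] F [5.4 1.6 3.8]
plate z [0.0448 0.0457 0.0542]
dib top [0.0868 0.0885 0.089 ]
```

Call:
{"op": "step_arm", "data": {"rows": [[[-1, 0.3, 0], 0], [[-1.5, 0.3, -0.5], 0], [[-1.5, 0.3, -0.5], 0]]}}

```text
clock: 21.5
eef_pos: [0.5043, 0.202, 0.1321]
tool_rot: [0.136, 0.99, 0.03, 0.002]
ft_force: [4.3, 3.6, 3.6]
grip_width: 0.0162
grasp_force: 61.7
```

Call:
{"op": "step_arm", "data": {"rows": [[[0, 0, 0], 0], [[0, 0, 0], 0], [[0, 0, 0], 0], [[0, 0, 0], 0], [[0, 0, 0], 0], [[0, 0, 0], 0], [[0, 0, 0], 0], [[0, 0, 0], 0]], "claw": -0.2}}

```text
clock: 22.5
eef_pos: [0.503, 0.2008, 0.1313]
tool_rot: [0.136, 0.99, 0.028, 0.0]
ft_force: [-1.1, 0.0, -0.2]
grip_width: 0.0515
grasp_force: 0.0
```

Call:
{"op": "step_arm", "data": {"rows": [[[0, 1, -15], 0], [[0, 2, -40], 0], [[0, 4, -70], 0], [[0, 6, -100], 0], [[0, 7, -120], 0], [[0, 7, -120], 0], [[0, 7, -120], 0]]}}

```text
clock: 23.38
eef_pos: [0.5034, 0.2007, 0.2512]
tool_rot: [0.136, 0.99, 0.028, 0.0]
ft_force: [-0.7, -0.5, -0.7]
grip_width: 0.051
grasp_force: 0.0
```

```bash
python3 z.py
python3 - <<'E'
from h import *
a,_=bot.camera('side'); b,_=bot.camera('wrist')
a=cv2.resize(a[130:310,260:480],(733,600))
save('s5.png',a)
E
```

```text
clock 23.375 g [0.5039 0.2037 0.1972] yaw 164.32 xz 0.0073 shift [-1.1 -2.7 97.2] turn None down10 [-0.07 -0.56  9.98] F [-0.7 -0.5 -0.7]
plate z [0.0475 0.0485 0.0541]
dib top [0.0896 0.0912 0.0918]
```

View pics/s5.png

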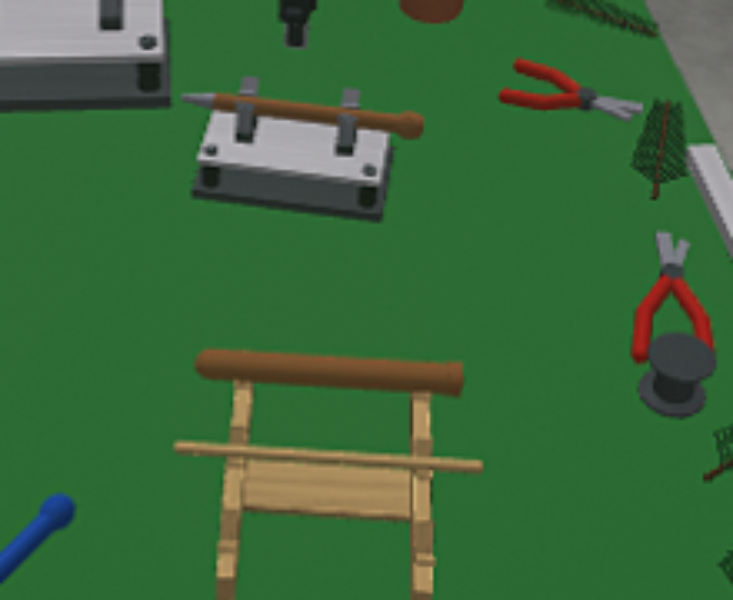

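The picture shows the dibber in both clips, at (247,110) and (350,120), with the plate back up. Its shaft top measures about 91 mm, as expected when it is home. The cane and tamper still lie in the rest and the gripper is clear, so I hand in.

```bash
python3 -c "
from workcell import bot
print(bot.job_done())"
```

```text
the job is handed in; nothing more can be done
None
```

The job is handed in at about 23 s: the pointed dibber sits home in both clips of the smaller carrier and is released, the plate was never squashed (about 18 mm down at most), and the cane and tamper still lie in the rest.

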